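# Strip the valve stack onto its service pads

### The arm

A 7-joint arm with a two-finger parallel gripper is mounted at the origin on the work surface. World frame = base frame: x ahead of the robot, y to its left, z up, the work surface at z = 0. Lengths are in m, angles in rad, forces in N, time in s.
With the tool pointing down it reaches from about 0.425 to 0.925 m from the base axis. Payload 6.8 kg.
Tool frame: the origin (TCP) lies on the front face of the gripper's body, between the roots of the fingers; the fingertips stand 73 mm ahead of it and the grasp point (between the pads) lies 54 mm ahead of it (env.nose_length is the distance from the TCP to the fingertips, in m); z points along the fingers, y is the direction in which the jaws open and shut (so a half turn about z gives the same grasp; the last joint's range is limited). The gripper opens to 85 mm and grips with 20 to 120 N. Pads are 22 mm wide; open, the fingers measure 114 mm over their backs; the gripper's body (76 mm by 85 mm) begins 54 mm behind the grasp point. The pads swing forward as they close: fully open they stand 13 mm farther back than shut.
Start: joints at [1.014, 0.477, 0.022, 1.555, -0.011, 1.109, -0.083], TCP at [0.293, -0.608, 0.304] pointing down, gripper open.
Joint ranges: [-2.96, 2.96], [-0.34, 2.1], [-1.41, 1.46], [0.24, 2.44], [-1.37, 4.51], [0.17, 1.92], [-2.96, 2.96]. Speed limits (rad/s): [2.39, 2.39, 3.14, 3.14, 3.14, 3.14, 3.14].

### API

Orientations are given as a unit quaternion [w, x, y, z].
In Python, from cell import env, kin, camera, calibration, job gives the robot as it stands. The module is installed in compiled form; this text tells all that it offers. Calls block until the motion is done:
- env.reach(position, orientation): joint-space move of the TCP to a pose.
- env.movel(position, velocity=0.15, rot=None, stop_force=None): straight line of the TCP; rot=None keeps the orientation; velocity is the mean speed in m/s. With stop_force (N) it stops when the force on the tool has changed by that much, and returns True; else False.
- env.goto_joints(angles): joint-space move.
- env.grip(opening, f_grip=None): finger opening in m; f_grip is the grip in N (None keeps the last); returns when the fingers have stopped.
- env.dwell(seconds).
- kin.inverse_kinematics(position, orientation): joint angles nearest the present ones, or None.
- env.get_state(): the state.
- camera(name): name is "scene" or "top" or "wrist"; returns (picture, depth): 480x640x3 uint8, blue, green, red; 480x640 float32, m along the optical axis (not along the pixel's ray), 0 where there is no reading.
- calibration(name): a dict with "fx", "fy", "cx", "cy" (pixels), "rvec" (rotation vector, rad) and "tvec" (3), from world to camera coordinates, as OpenCV has them. Camera axes: x right, y down, z forward; pixel columns grow to the right and rows downward; lengths in m; the calibration is good to about 2 mm. A picture is of the moment at which its call begins: read the wrist's pose just before it. calibration takes no time and is no camera call; for the wrist camera it gives the pose at the moment of the call.
A pose or a line that the arm cannot do raises env.PlanningError and nothing moves.
- job.job_done(): hands the job in, once; it reports no verdict.
The state is a dict: "time": time; "qpos": joint angles; "joint_velocities": joint speeds; "joint_torque": joint torques, N m; "tcp_pos": TCP position; "orientation": TCP orientation; "force": force on the tool from outside, world axes, zero at the start; "torque": the same for the moment, N m; "opening": finger opening in m.
Only numpy, scipy, OpenCV 4.12 (cv2) and the standard library are available. Lean on these libraries where they do the work, as an engineer would, in place of code of your own. Each camera call takes 0.05 s, during which the arm holds its last target.

### The job

The hydraulic valve stack on the bench has been unbolted: take it apart and set each of its four parts upright on the black rubber pad cut to its own outline, centred and lined up with the pad, so that all four lie ready for service. Set the parts down gently, never letting one fall, and leave the white can and the brass fitting where they stand.

Things in the scene. Friction and masses are not known exactly. Their poses are not given: they have to be found in the camera images.
- throttle_mid (a point): Throttle module, a lower part: aluminium block 80 mm long (x), 46 wide (y), 50 high, with a round steel stub (22 mm diameter, 15 long) at mid-height on each end, 110 mm overall along x; alike both ways round. Point at its centre, 25 mm above its underside, z up. 0.5 kg. Lies loose across one station of a fixed dark steel base block (90 x 190 mm, 35 high).
- spacer_mid (a point): Spacer block, a lower part: plain aluminium block 104 mm long (x), 46 wide (y), 50 high, four dark bolt holes near its corners; alike both ways round. Point at its centre, 25 mm above its underside, z up. 0.6 kg. Lies loose across the base block's other station, 120 mm along from the first; which station varies.
- coil_mid (a point): Square coil unit, an upper part: steel block 46 x 46 mm, 38 high, with a black plastic plug (28 x 28 mm, 12 high) on top, 50 mm high in all. Point at its centre, 25 mm above its underside, z up, x and y square to its sides. 0.35 kg. Starts loose on top of one of the two lower parts; which one varies.
- cartridge_mid (a point): Round cartridge, an upper part: upright steel cylinder 46 mm in diameter, 38 high, with a thinner neck (24 mm diameter, 12 high) on top, 50 mm high in all. Point at its centre, 25 mm above its underside, z up. 0.35 kg. Starts loose on top of the other lower part.
- pad_throttle_top (a point): Fixed black rubber pad, 6 mm thick, flat on the bench; the point is the centre of its top face, z up. For the throttle module: cross-shaped, 100 x 66 mm with a 42 mm wide tongue at each end, 140 mm overall along its x.
- pad_spacer_top (a point): Fixed black rubber pad, 6 mm thick, flat on the bench; the point is the centre of its top face, z up. For the spacer block: plain rectangle, 124 mm along its x, 66 mm along y.
- pad_coil_top (a point): Fixed black rubber pad, 6 mm thick, flat on the bench; the point is the centre of its top face, z up. For the coil unit: square, 70 x 70 mm, sides along x and y.
- pad_cartridge_top (a point): Fixed black rubber pad, 6 mm thick, flat on the bench; the point is the centre of its top face, z up. For the cartridge: round, 74 mm in diameter.
- can_mid (a point): Bystander: white can standing upright near a pad, 48 mm diameter, 85 mm high; the point is half-way up. Leave alone.
- fitting_mid (a point): Bystander: stepped brass hose fitting standing upright near a pad, 40 mm diameter at the foot, 57 mm high; the point is half-way up. Leave alone.
Mind the look-alikes: they are no part of the job. What is shaped like the part that bears coil_mid but blue or orange is not meant.

How it is judged:
By the outcome, as a careful person would: the job done as asked, in the order asked, and still so for the second after the job is handed in, with the robot touching nothing.
It also fails if it takes over 118 s, if anything falls off the work surface, if the arm or the gripper's body presses on something with over 40 N, if the wrist force passes 120 N, or if a joint passes its speed limit or range.

## Working session

There is one attempt and no reset: what is moved stays moved. The work goes in short steps, each a Python script; the robot and the scene stay as the last script left them, time stands still between calls to the robot, and variables do not carry over. Pictures are saved under pics/ and viewed, and the job is handed in when it is done.

```bash
mkdir -p pics; ls
python3 - <<'E'
from cell import env, kin, camera, calibration, job
import cv2,numpy as np
s=env.get_state();print(s['time'],s['tcp_pos'],s['orientation'],s['opening'])
for n in ["scene","top","wrist"]:
    p,d=camera(n);cv2.imwrite(f"pics/{n}0.png",p);np.save(f"pics/{n}0.npy",d)
    c=calibration(n);print(n,c)
E
```

```text
pics
0.0 [ 0.29264423 -0.60776797  0.30294126] [-8.47580083e-04  9.74926173e-01  2.22526756e-01 -2.85368913e-04] 0.08507480431255171
scene {'fx': 481.9347160714897, 'fy': 481.9347160714897, 'cx': 318.1893746970671, 'cy': 245.43229209803422, 'rvec': array([ 1.22187889,  2.3065374 , -0.98778912]), 'tvec': array([ 0.28120111, -0.23450188,  1.29030147])}
top {'fx': 442.9703049879004, 'fy': 442.9703049879004, 'cx': 321.63474894502116, 'cy': 238.23440082698525, 'rvec': array([ 2.15324933, -2.10052586,  0.18252731]), 'tvec': array([0.00191963, 0.48750329, 0.76773371])}
wrist {'fx': 409.3368118732811, 'fy': 409.3368118732811, 'cx': 319.9534498889784, 'cy': 236.30768115497955, 'rvec': array([-2.4149493 ,  1.51595522,  0.2526806 ]), 'tvec': array([-0.67581751, -0.04212026,  0.3795484 ])}
```

View pics/scene0.png

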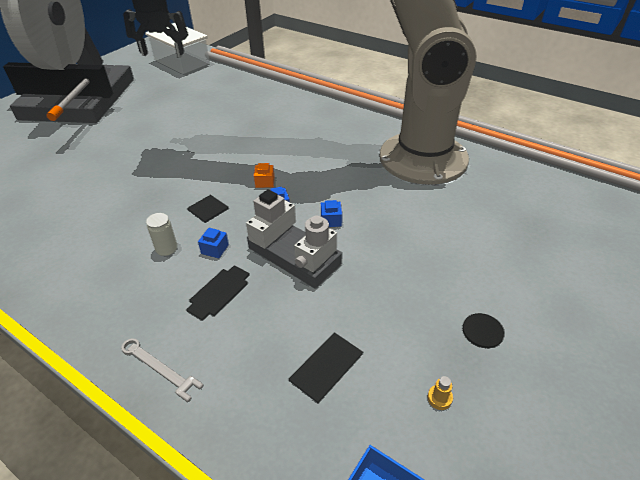

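View pics/top0.png

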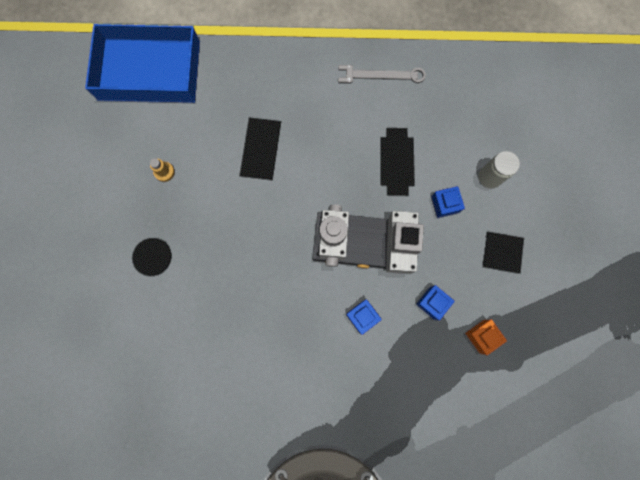

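View pics/wrist0.png

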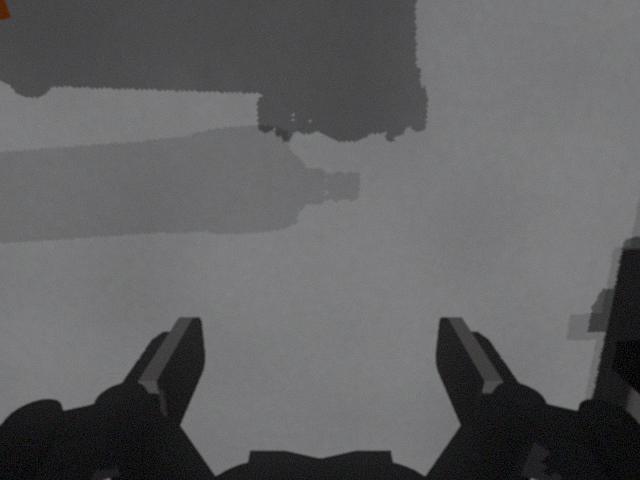

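The scene and top views show four candidates shaped like the coil. In the top view there is a steel one with a black plug on the spacer at (408,237), blue ones at (449,201), (436,302) and (364,316), and an orange one at (488,338). The steel one at (408,237) is the one meant. The cartridge at (334,230) sits on the throttle module, whose stubs are at (333,208) and (332,261). I'll confirm with one enlarged crop and measure.

```bash
cat > h.py <<'E'
import cv2,numpy as np
def P(c):
    R,_=cv2.Rodrigues(np.array(c['rvec'])); return R,np.array(c['tvec']).ravel()
def px2w(c,uv,z):
    R,t=P(c); uv=np.atleast_2d(np.array(uv,float))
    d=np.c_[(uv[:,0]-c['cx'])/c['fx'],(uv[:,1]-c['cy'])/c['fy'],np.ones(len(uv))]@R
    o=-R.T@t
    return o+d*((z-o[2])/d[:,2])[:,None]
def cloud(c,d):
    R,t=P(c); v,u=np.mgrid[:480,:640]
    pc=np.stack([(u-c['cx'])/c['fx']*d,(v-c['cy'])/c['fy']*d,d],-1)
    return (pc-t)@R
def w2px(c,p):
    R,t=P(c); q=R@np.array(p)+t
    return np.array([c['fx']*q[0]/q[2]+c['cx'],c['fy']*q[1]/q[2]+c['cy']])
E
python3 - <<'E'
from cell import calibration
from h import *
c=calibration("top");p=cv2.imread("pics/top0.png");d=np.load("pics/top0.npy")
R,t=P(c);print("cam",-R.T@t)
W=cloud(c,d)
m=((p.max(2)<45)).astype(np.uint8)
n,l,s,ce=cv2.connectedComponentsWithStats(m)
for i in range(1,n):
    if s[i,4]<250: continue
    cn,_=cv2.findContours((l==i).astype(np.uint8),0,cv2.CHAIN_APPROX_NONE)
    v,u=np.nonzero(l==i)
    w=px2w(c,np.c_[u,v],0.006)[:,:2]
    M=w.mean(0);r=cv2.minAreaRect((w*1000).astype(np.float32))
    print(i,s[i],ce[i].round(1),M.round(4),"mar",np.round(r[0],1),np.round(r[1],1),round(r[2],1),"z",np.median(W[l==i][:,2]).round(4))
for name,uv in dict(cart=(334,227),coil=(408,236),spac=(402,262),base=(368,240),can=(505,162),fit=(157,163)).items(): print(name,W[uv[1],uv[0]].round(4))
cv2.imwrite("pics/crop.png",cv2.resize(p[180:280,290:450],None,fx=5,fy=5,interpolation=cv2.INTER_CUBIC))
E
```

```text
cam [0.34530445 0.00825421 0.84129359]
1 [ 241  118   39   61 1812] [260.2 148.4] [0.6724 0.141 ] mar [673. 141.] [ 63.1 120.8] 84.1 z 0.0061
2 [ 381  129   33   66 1890] [396.7 161.5] [ 0.6518 -0.1302] mar [ 652.4 -130.6] [135.4  63. ] 0.1 z 0.0059
10 [ 483  233   40   40 1255] [502.9 252.1] [ 0.4756 -0.3312] mar [ 475.9 -331. ] [69.2 66.8] 80.8 z 0.0059
12 [ 133  239   38   36 1082] [151.5 256.5] [0.4507 0.337 ] mar [450.9 337.2] [67.2 71. ] 1.4 z 0.0063
cart [ 0.4898 -0.0063  0.1357]
coil [ 0.4781 -0.1265  0.1346]
spac [ 0.4421 -0.1257  0.0826]
base [ 0.4873 -0.0715  0.0365]
can [ 0.6251 -0.3091  0.088 ]
fit [0.6182 0.322  0.0596]
```

View pics/crop.png

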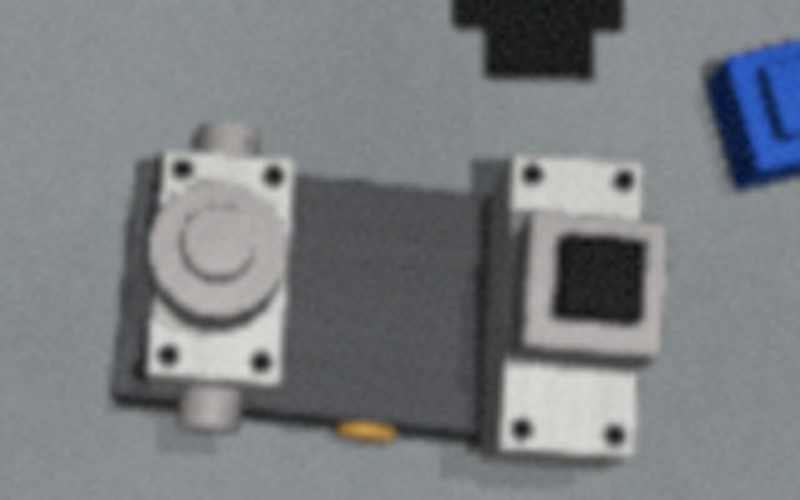

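The crop confirms it: the steel coil with its black plug is on the spacer (crop 595,280), and the cartridge is on the throttle (crop 218,250). Next is a wrist view over the stack.

```bash
cat >> h.py <<'E'
def quat(a): return [0.0,float(np.cos(a/2)),float(np.sin(a/2)),0.0]  # tool x at yaw a, jaws at yaw a-90
E
python3 - <<'E'
from cell import env, kin, camera, calibration, job
from h import *
from scipy.spatial.transform import Rotation as Ro
s=env.get_state();q=s['orientation'];Rt=Ro.from_quat([q[1],q[2],q[3],q[0]]).as_matrix()
c=calibration("wrist");R,t=P(c);o=-R.T@t
off=Rt.T@(o-s['tcp_pos']);print("cam in tool",off,"\n",(R@Rt).round(3))
for a in (0,np.pi):
  for pos in ([.48,-.07,.2],[.67,.14,.2],[.476,-.33,.2],[.45,.337,.2]): print(a,pos,np.round(kin.inverse_kinematics(pos,quat(a)),2) if kin.inverse_kinematics(pos,quat(a)) is not None else None)
E
```

```text
cam in tool [ 0.08374415  0.00106064 -0.06945215] 
 [[ 0.001  1.    -0.001]
 [-0.946  0.    -0.324]
 [-0.324  0.001  0.946]]
0 [0.48, -0.07, 0.2] [ 0.2   0.32 -0.22  2.09  0.1   0.75 -1.65]
0 [0.67, 0.14, 0.2] [-0.08  0.61 -0.32  1.6   0.22  0.96 -2.04]
0 [0.476, -0.33, 0.2] [ 0.49  0.44  0.01  1.88 -0.01  0.82 -1.07]
0 [0.45, 0.337, 0.2] [-0.07  0.58 -0.91  1.88  0.56  0.96 -2.8 ]
3.141592653589793 [0.48, -0.07, 0.2] [ 0.6   0.39 -0.7   2.06  0.34  0.81  1.27]
3.141592653589793 [0.67, 0.14, 0.2] [ 0.24  0.74 -0.83  1.58  0.59  1.09  0.83]
3.141592653589793 [0.476, -0.33, 0.2] [ 0.96  0.51 -0.6   1.85  0.37  0.89  1.75]
3.141592653589793 [0.45, 0.337, 0.2] [ 0.06  0.69 -1.13  1.87  0.72  1.06  0.21]
```

Run:
```python
from cell import env, kin, camera, calibration, job
from h import *
env.reach([.50,0.0,.43],quat(np.pi))
env.dwell(0.2)
c=calibration("wrist");p,d=camera("wrist")
cv2.imwrite("pics/w1.png",p);np.save("pics/w1.npy",d);np.savez("pics/w1c.npz",**c)
s=env.get_state();print(s['time'],s['tcp_pos'],s['qpos'].round(2))
```

```text
2.7333 [ 5.00073330e-01 -4.02085627e-04  4.29878714e-01] [ 0.59  0.15 -0.79  1.75  0.11  1.28  1.34]
```

View pics/w1.png

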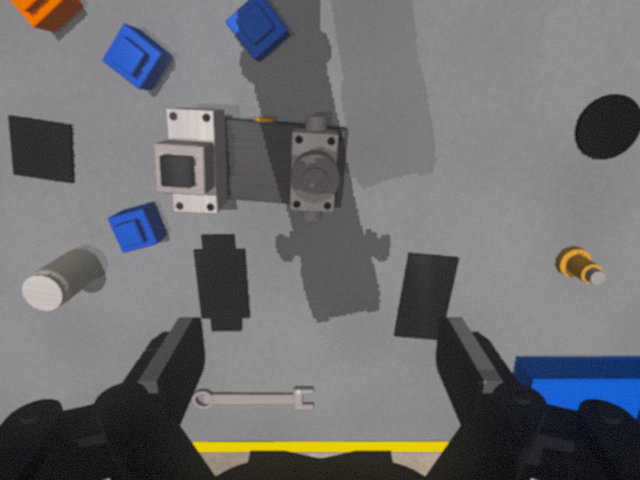

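The wrist view shows all four pads (41,149), (222,282), (427,296) and (609,127). It also shows the coil at (182,168) on the spacer and the cartridge at (316,172) on the throttle, with the can and fitting well clear. Measuring next.

Run:
```python
from h import *
from cell import calibration
def meas(name,p,d,c):
    print("==",name); W=cloud(c,d)
    b=cv2.GaussianBlur(p,(3,3),0).max(2)
    lo=(b<(60 if name=="wrist" else 60))&(abs(W[...,2]-.006)<.012)
    n,l,s,ce=cv2.connectedComponentsWithStats(lo.astype(np.uint8))
    for i in range(1,n):
        if s[i,4]<900: continue
        v,u=np.nonzero(l==i); w=px2w(c,np.c_[u,v],.006)[:,:2]
        r=cv2.minAreaRect((w*1000).astype(np.float32))
        print("pad",ce[i].round(),s[i,4],"mean",(w.mean(0)*1000).round(1),"mar",np.round(r[0],1),np.round(r[1],1),round(r[2],2))
    for z0,z1,nm,zz in ((.075,.09,"lower",.085),(.118,.1275,"rim",.123),(.13,.14,"top",.135),(.03,.04,"base",.035),(.045,.075,"stub",.06),(.038,.053,"fit/blue",.05)):
        m=(W[...,2]>z0)&(W[...,2]<z1)&(W[...,0]>.38)&(W[...,0]<.60)&(W[...,1]>-.2)&(W[...,1]<.06)
        n,l,s,ce=cv2.connectedComponentsWithStats(m.astype(np.uint8))
        for i in range(1,n):
            if s[i,4]<50: continue
            w=W[l==i]; v,u=np.nonzero(l==i); w2=px2w(c,np.c_[u,v],zz)[:,:2]
            r=cv2.minAreaRect((w2*1000).astype(np.float32))
            print(nm,ce[i].round(),s[i,4],"z",np.median(w[:,2]).round(4),"mean",(w2.mean(0)*1000).round(1),"mar",np.round(r[0],1),np.round(r[1],1),round(r[2],2))
c=dict(np.load("pics/w1c.npz"));meas("wrist",cv2.imread("pics/w1.png"),np.load("pics/w1.npy"),c)
meas("top",cv2.imread("pics/top0.png"),np.load("pics/top0.npy"),calibration("top"))
```

```text
== wrist
pad [608. 126.] 3196 mean [451.5 334. ] mar [452.4 333.6] [71.6 72. ] 14.25
pad [ 42. 149.] 3395 mean [ 477. -332.] mar [ 477.8 -331.8] [70.8 67.4] 81.1
pad [222. 282.] 4015 mean [ 651.7 -131.4] mar [ 653.9 -131.5] [137.5  63.6] 0.33
pad [425. 295.] 3725 mean [671.  138.8] mar [674.  139.1] [ 63.9 122.2] 84.46
lower [195. 154.] 2642 z 0.0846 mean [ 473.5 -127.1] mar [ 481.1 -129.3] [ 48.3 103.9] 87.47
lower [313. 144.] 1038 z 0.0845 mean [462.7  -8.6] mar [469.3  -7.8] [45.7 37.5] 88.66
lower [310. 204.] 540 z 0.0847 mean [523.7 -12.3] mar [517.2 -10.4] [45.5 28.4] 87.02
rim [182. 167.] 1464 z 0.1226 mean [ 479.3 -128.1] mar [ 481.2 -130.6] [46.8 46.1] 86.19
rim [314. 177.] 1318 z 0.1227 mean [488.6  -7. ] mar [489.8  -7.2] [44.7 44.9] 89.99
top [175. 171.] 1003 z 0.1345 mean [ 480.9 -130.8] mar [ 481.  -130.7] [28.8 28.4] 86.6
top [314. 181.] 550 z 0.1346 mean [489.8  -7.1] mar [489.9  -7. ] [23.4 23.6] 63.38
base [145.  72.] 446 z 0.0371 mean [ 393.9 -186.3] mar [ 392.3 -186.1] [14.2 40.9] 50.44
base [258. 160.] 5319 z 0.0347 mean [486.7 -72. ] mar [490.  -70.1] [89.2 97.8
[... 1542 characters left out ...]
89.25
base [317. 238.] 275 z 0.0351 mean [489.   22.1] mar [493.2  19.9] [90.3 23.8] 1.41
base [367. 241.] 1976 z 0.0351 mean [485.5 -68.9] mar [486.5 -63.3] [88.3 92. ] 86.77
base [431. 293.] 114 z 0.0377 mean [ 393.  -185.5] mar [ 390.4 -185.2] [15.  36.4] 45.12
stub [336. 208.] 70 z 0.0692 mean [541.2 -10. ] mar [540.6  -9.9] [11.2 20. ] 1.0
stub [392. 251.] 181 z 0.0613 mean [ 464.8 -111.9] mar [ 471.6 -110. ] [112.1  44.2] 21.18
stub [332. 261.] 152 z 0.0685 mean [444.5  -4.8] mar [443.7  -4.7] [17.9 44.4] 1.41
stub [437. 297.] 67 z 0.0504 mean [ 385.3 -189.9] mar [ 386.6 -188.6] [13.9 17.7] 1.43
fit/blue [435. 296.] 101 z 0.0489 mean [ 386.6 -188.7] mar [ 387.9 -186.8] [15.8 26.6] 1.43
```

Top and wrist estimates agree to 2–3 mm, so I'll use their average for both picking and placing. The coil goes first.

```bash
cat > act.py <<'E'
from cell import env, kin, camera, calibration, job
from h import *
D=np.pi/180
def pick(x,y,deg,z,tr=.27,F=50):
    q=quat(np.pi+deg*D)
    env.grip(.085)
    env.reach([x,y,z+.07],q)
    env.movel([x,y,z],velocity=.10)
    env.grip(.03,F)
    o=env.get_state()['opening']
    env.movel([x,y,z+.02],velocity=.06)
    env.movel([x,y,tr],velocity=.2)
    s=env.get_state();print("picked",s['time'],"open",round(o,4),round(s['opening'],4),s['force'].round(1))
    return s['opening']
def place(x,y,deg,z,tr=.27):
    q=quat(np.pi+deg*D)
    env.reach([x,y,tr],q)
    env.movel([x,y,z+.012],velocity=.18)
    env.dwell(.2)
    s=env.get_state();print("above",s['tcp_pos'].round(4),s['force'].round(1))
    hit=env.movel([x,y,z-.004],velocity=.02,stop_force=4)
    s=env.get_state();print("hit",hit,s['tcp_pos'].round(4),"expected z",z,s['force'].round(1))
    env.grip(.072)
    env.movel([x,y,z+.01],velocity=.05)
    env.movel([x,y,tr],velocity=.25)
    print("t",env.get_state()['time'])
E
python3 - <<'E'
from act import *
o=pick(.4801,-.1299,-3.9,.158)
c=calibration("wrist");p,d=camera("wrist");cv2.imwrite("pics/g1.png",p)
if o>.04: place(.4769,-.3313,-9.0,.079)
c=calibration("wrist");p,d=camera("wrist");cv2.imwrite("pics/g2.png",p)
E
```

```text
picked 6.2917 open 0.0455 0.0451 [-1.3  1.1 -4. ]
above [ 0.4773 -0.3317  0.092 ] [ 0.2  0.5 -3. ]
hit True [ 0.4769 -0.3313  0.0796] expected z 0.079 [-0.6 -0.5  5.1]
t 10.7
```

View pics/g1.png

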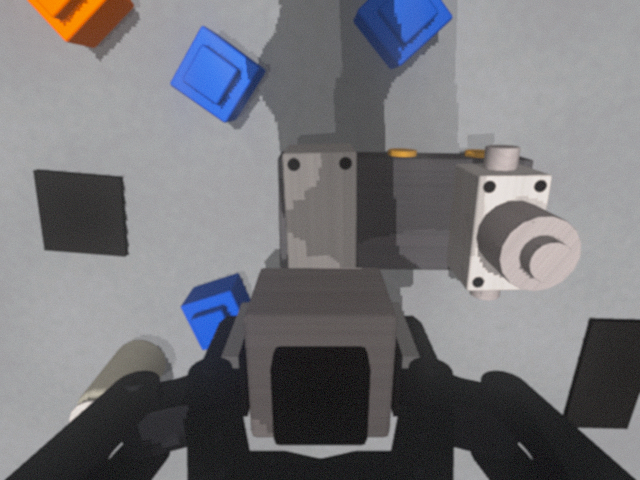

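View pics/g2.png

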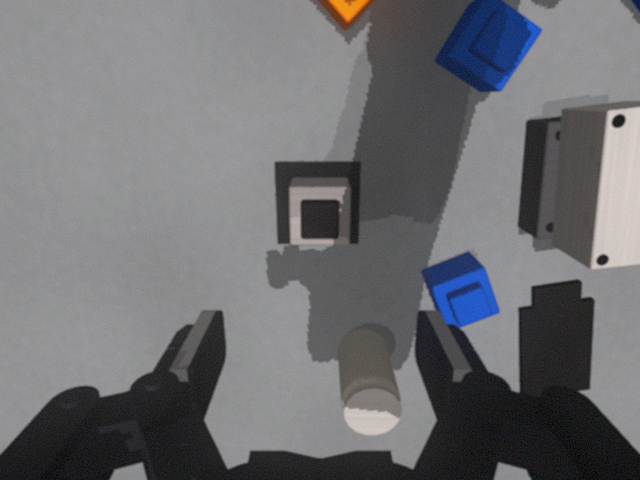

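In the first view the coil is held square in the jaws. In the second it stands upright on its pad at (320,205). The cartridge is next.

```bash
python3 - <<'E'
from act import *
o=pick(.4891,-.0059,-3,.158)
if o>.04: place(.4513,.3354,0,.079)
c=calibration("wrist");p,d=camera("wrist");cv2.imwrite("pics/g3.png",p)
env.reach([.50,0.0,.43],quat(np.pi)); env.dwell(.2)
c=calibration("wrist");p,d=camera("wrist")
cv2.imwrite("pics/w2.png",p);np.save("pics/w2.npy",d);np.savez("pics/w2c.npz",**c)
p,d=camera("top");cv2.imwrite("pics/top2.png",p);np.save("pics/top2.npy",d)
print(env.get_state()['time'])
E
cat > m2.py <<'E'
from h import *
from cell import calibration
import sys
n=sys.argv[1]
def rep(name,p,d,c):
    W=cloud(c,d); print("==",name)
    for nm,(cx,cy),r0,zl,zh,zz in (("spacer",(.48,-.129),.075,.075,.095,.085),("thr",(.49,-.008),.07,.075,.095,.085),
        ("coil rim",(.477,-.331),.045,.036,.062,.044),("coilplug",(.477,-.331),.045,.051,.065,.056),("cart rim",(.451,.336),.045,.036,.062,.044),("cart neck",(.451,.336),.045,.051,.065,.056),
        ("thr@pad",(.6535,-.131),.085,.045,.07,.056),("spacer@pad",(.6735,.140),.085,.045,.07,.056)):
        m=(W[...,2]>zl)&(W[...,2]<zh)&(np.hypot(W[...,0]-cx,W[...,1]-cy)<r0)
        if m.sum()<60: continue
        k,l,s,ce=cv2.connectedComponentsWithStats(m.astype(np.uint8)); i=1+np.argmax(s[1:,4])
        v,u=np.nonzero(l==i); w=px2w(c,np.c_[u,v],zz)[:,:2]
        r=cv2.minAreaRect((w*1000).astype(np.float32))
        print(nm,ce[i].round(),"z",np.median(W[l==i][:,2]).round(4),"mean",(w.mean(0)*1000).round(1),"mar",np.round(r[0],1),np.round(r[1],1),round(r[2],2))
rep("wrist",cv2.imread(f"pics/w{n}.png"),np.load(f"pics/w{n}.npy"),dict(np.load(f"pics/w{n}c.npz")))
rep("top",cv2.imread(f"pics/top{n}.png"),np.load(f"pics/top{n}.npy"),calibration("top"))
E
python3 m2.py 2
```

```text
picked 14.6833 open 0.044 0.0438 [ 0.1  0.2 -3.7]
above [0.4517 0.3357 0.0919] [ 0.  -0.2 -2.3]
hit True [0.4512 0.3354 0.0797] expected z 0.079 [-1.   0.2  6.1]
t 19.5167
21.2667
== wrist
spacer [191. 160.] z 0.0847 mean [ 479.  -129.6] mar [ 481.1 -129.6] [ 48.  103.9] 87.47
thr [311. 171.] z 0.0846 mean [490.1  -9.1] mar [491.3  -9.1] [45.8 80.4] 87.0
coil rim [ 21. 153.] z 0.0447 mean [ 478.  -328.4] mar [ 478.1 -328.7] [49.  47.1] 80.54
coilplug [ 13. 155.] z 0.0556 mean [ 478.2 -329.5] mar [ 478.1 -329.4] [28.8 28.6] 80.7
cart rim [623. 131.] z 0.0438 mean [452.1 326.9] mar [453.  325.1] [46.6 37.9] 14.42
cart neck [632. 132.] z 0.0552 mean [452.2 328.1] mar [452.7 326.8] [24.2 17.3] 14.42
== top
cart rim [145. 254.] z 0.0451 mean [449.8 334.2] mar [450.2 334.4] [44.1 47.7] 1.42
cart neck [142. 253.] z 0.0563 mean [450.1 334.3] mar [450.3 333.4] [21.7 25.4] 1.41
```

View pics/w2.png

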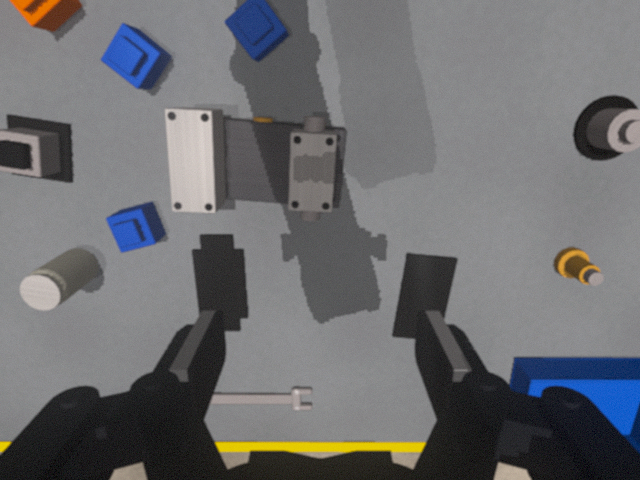

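View pics/g3.png

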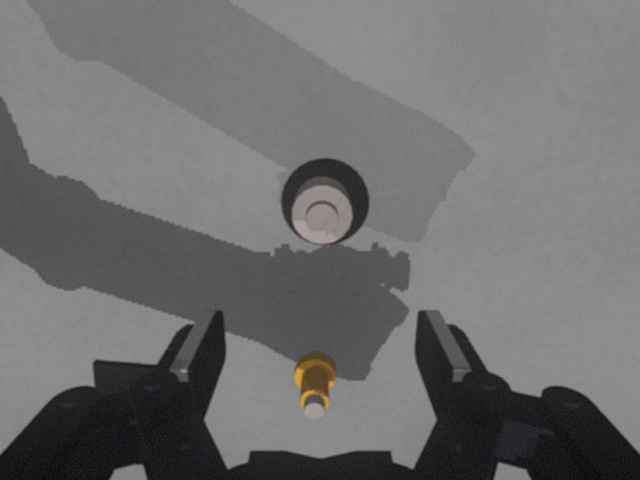

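The cartridge stands on its pad (g3: 322,215), and both lower parts are now bare at (191,160) and (311,171). Next are the spacer and then the throttle.

Run:
```python
from act import *
def snap(n):
    c=calibration("wrist");p,d=camera("wrist");cv2.imwrite(f"pics/{n}.png",p);np.save(f"pics/{n}.npy",d);np.savez(f"pics/{n}c.npz",**c)
o=pick(.4801,-.1288,-2.7,.113)
if o<.04: raise SystemExit
place(.6735,.1400,-5.5,.084)
snap("s1")
o=pick(.4902,-.0081,-3.0,.113)
if o<.04: raise SystemExit
place(.6535,-.1310,.2,.084)
snap("t1")
```

```text
picked 25.2583 open 0.0455 0.046 [ 0.6  0.4 -6.6]
above [0.6741 0.1402 0.0972] [ 0.2  0.2 -6.3]
hit True [0.6735 0.14   0.0847] expected z 0.084 [-0.2 -0.8  5.5]
t 30.0083
picked 33.95 open 0.0458 0.0455 [-0.4 -0.3 -5.4]
above [ 0.6541 -0.1311  0.0972] [-0.1 -0.7 -6.6]
hit True [ 0.6535 -0.131   0.0847] expected z 0.084 [-0.5 -1.   4.5]
t 38.2833
```

Run:
```python
from act import *
def snap(n):
    c=calibration("wrist");p,d=camera("wrist");cv2.imwrite(f"pics/{n}.png",p);np.save(f"pics/{n}.npy",d);np.savez(f"pics/{n}c.npz",**c);return p
ims=[]
for n,(x,y) in dict(vthr=(.6535,-.131),vcoil=(.4769,-.3313),vspa=(.6735,.14),vcart=(.4513,.3354)).items():
    env.reach([x-.042,y,.30],quat(np.pi));env.dwell(.15);p=snap(n);ims.append(p[90:390,170:470])
cv2.imwrite("pics/v4.png",np.vstack([np.hstack(ims[:2]),np.hstack(ims[2:])]))
env.reach([.5,-.45,.40],quat(np.pi)) if kin.inverse_kinematics([.5,-.45,.40],quat(np.pi)) is not None else None
p,d=camera("top");cv2.imwrite("pics/top3.png",p);np.save("pics/top3.npy",d)
print(env.get_state()['time'])
```

```text
46.3417
```

View pics/v4.png

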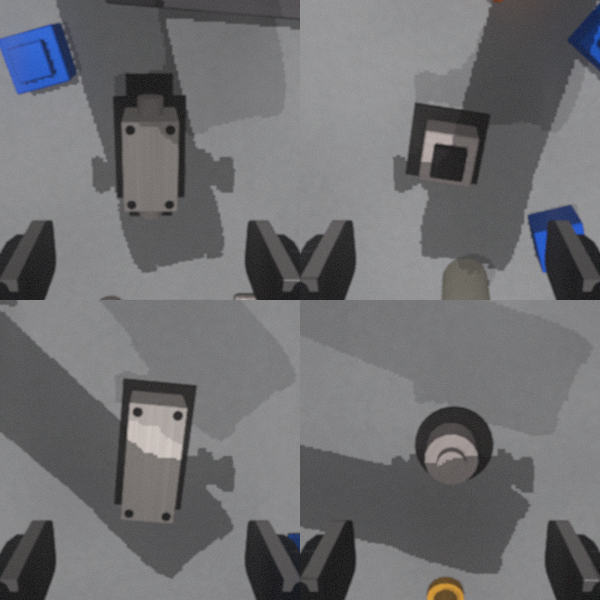

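View pics/top3.png

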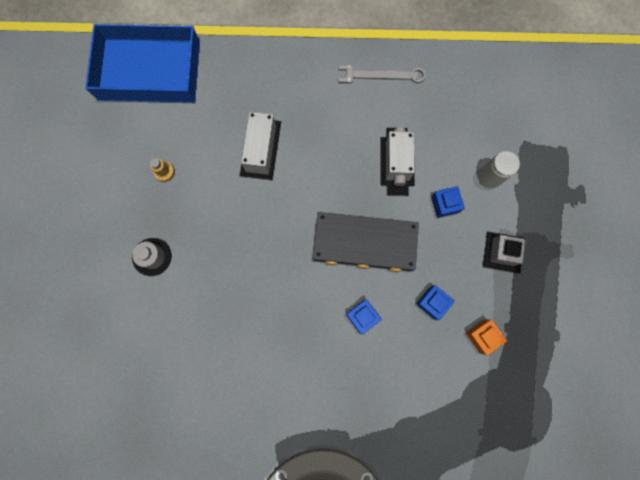

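All four parts stand upright on their pads. Now a numeric check of part poses against pads.

```bash
cat > m4.py <<'E'
from h import *
from cell import calibration
from scipy.optimize import minimize
from matplotlib.path import Path as _  if False else None
E
cat > m4.py <<'E'
from h import *
from cell import calibration
from scipy.optimize import minimize
pads=dict(thr=(.6535,-.131,.2),coil=(.4769,-.3313,-9),spa=(.6735,.14,-5.5),cart=(.4513,.3354,0))
def outl(n):
    if n=="thr": return np.array([(-70,-21),(-50,-21),(-50,-33),(50,-33),(50,-21),(70,-21),(70,21),(50,21),(50,33),(-50,33),(-50,21),(-70,21)])/1e3
    if n=="spa": return np.array([(-62,-33),(62,-33),(62,33),(-62,33)])/1e3
    if n=="coil": return np.array([(-35,-35),(35,-35),(35,35),(-35,35)])/1e3
    a=np.linspace(0,2*np.pi,72,endpoint=False);return .037*np.c_[np.cos(a),np.sin(a)]
import sys
def go(tag,get):
    for n,(x,y,a) in pads.items():
        p,d,c=get(n); W=cloud(c,d); near=np.hypot(W[...,0]-x,W[...,1]-y)<.095
        # part top
        zt={"thr":.056,"spa":.056,"coil":.044,"cart":.044}[n]
        m=near&(W[...,2]>(.048 if zt>.05 else .036))&(W[...,2]<.065)
        k,l,s,ce=cv2.connectedComponentsWithStats(m.astype(np.uint8));i=1+np.argmax(s[1:,4])
        # for coil/cart use upper feature and whole
        if n in("coil","cart"):
            m2=near&(W[...,2]>.0515)&(W[...,2]<.065);zt=.056
        else: m2=(l==i)
        v,u=np.nonzero(m2);w=px2w(c,np.c_[u,v],zt)[:,:2]
        r=cv2.minAreaRect((w*1000).astype(np.float32))
        print(tag,n,"part",np.round(r[0],1),np.round(r[1],1),round(r[2],1),end=" | ")
        # pad: known occluder = pixels with z>.012; ground = light pixels with z<.012
        g=cv2.GaussianBlur(p,(3,3),0).max(2); low=near&(abs(W[...,2])<.014)
        v,u=np.nonzero(low);w=px2w(c,np.c_[u,v],.006)[:,:2]; dark=(g[v,u]<np.float32(TH))
        o=outl(n)
        def sd(w,q):
            ca,sa=np.cos(q[2]),np.sin(q[2]);L=(w-q[:2])@np.array([[ca,-sa],[sa,ca]])
            if n=="cart": return .037-np.hypot(*L.T)
            A=np.abs(L)
            def box(hx,hy):
                e=A-[hx,hy];return -np.where((e>0).any(1),np.hypot(*np.maximum(e,0).T),e.max(1))
            if n=="thr": return np.maximum(box(.05,.033),box(.07,.021))
            return box(.062,.033) if n=="spa" else box(.035,.035)
        def cost(q):
            ins=1/(1+np.exp(-np.clip(sd(w,[q[0]/1e3,q[1]/1e3,q[2]/100])/.0007,-30,30)))
            return ((ins-dark)**2).sum()
        best=min((minimize(cost,[x*1e3+i,y*1e3+j,a*np.pi/1.8],method="Nelder-Mead",options=dict(initial_simplex=np.array([x*1e3+i,y*1e3+j,a*np.pi/1.8])+np.array([[0,0,0],[3,0,0],[0,3,0],[0,0,4]]))) for i in(-2,2) for j in(-2,2)),key=lambda b:b.fun)
        print("pad",best.x[:2].round(1),"ang",round(best.x[2]/100*57.3,1),"cost",round(best.fun),int(dark.sum()))
TH=52
go("wrist",lambda n:(cv2.imread(f"pics/v{n}.png"),np.load(f"pics/v{n}.npy"),dict(np.load(f"pics/v{n}c.npz"))))
go("top3",lambda n:(cv2.imread("pics/top3.png"),np.load("pics/top3.npy"),calibration("top")))
E
python3 m4.py
```

```text
wrist thr part [ 653.  -132.5] [81.2 45.7] 0.2 | pad [ 654.  -132.3] ang 0.8 cost 473 2439
wrist coil part [ 476.5 -332.7] [27.8 28.9] 80.9 | pad [ 477.5 -333.1] ang -8.0 cost 953 1301
wrist spa part [673.  138.5] [ 45.7 105.2] 84.5 | pad [675.8 139.8] ang -5.5 cost 898 1405
wrist cart part [451.  333.7] [22.3 24.7] 89.9 | pad [452.4 336.8] ang 1.4 cost 418 1651
top3 thr part [ 650.8 -130.1] [45.1 82.4] 89.9 | pad [ 653.3 -130.6] ang 0.1 cost 82 529
top3 coil part [ 475.4 -329.2] [28.9 28.3] 81.7 | pad [ 474.9 -332. ] ang -9.4 cost 62 480
top3 spa part [670.7 139.7] [ 47.2 106.4] 84.7 | pad [674.4 141.9] ang -5.4 cost 90 366
top3 cart part [450.3 334.2] [21.7 23.8] 1.4 | pad [451.2 337.4] ang -1.4 cost 97 420
```

```bash
for t in 58 64 70; do echo TH $t; sed "s/^TH=.*/TH=$t/" m4.py > m5.py; python3 m5.py; done
python3 - <<'E'
import cv2
for n,(u,v) in dict(vspa=(295,200),vcart=(322,200),vcoil=(310,200)).items():
    p=cv2.imread(f"pics/{n}.png").max(2);print(n,p[165:250:4,312],p[240,270:380:5])
E
```

```text
TH 58
wrist thr part [ 653.  -132.5] [81.2 45.7] 0.2 | pad [ 654.  -132.3] ang 0.8 cost 349 2646
wrist coil part [ 476.5 -332.7] [27.8 28.9] 80.9 | pad [ 477.  -333.2] ang -8.4 cost 377 1946
wrist spa part [673.  138.5] [ 45.7 105.2] 84.5 | pad [675.4 139.8] ang -5.5 cost 644 1734
wrist cart part [451.  333.7] [22.3 24.7] 89.9 | pad [452.2 336.8] ang 2.0 cost 301 1801
top3 thr part [ 650.8 -130.1] [45.1 82.4] 89.9 | pad [ 653.2 -130.7] ang 0.1 cost 68 549
top3 coil part [ 475.4 -329.2] [28.9 28.3] 81.7 | pad [ 474.8 -331.8] ang -10.0 cost 57 510
top3 spa part [670.7 139.7] [ 47.2 106.4] 84.7 | pad [673.9 141.8] ang -5.4 cost 56 411
top3 cart part [450.3 334.2] [21.7 23.8] 1.4 | pad [451.1 337.3] ang -2.6 cost 78 443
TH 64
wrist thr part [ 653.  -132.5] [81.2 45.7] 0.2 | pad [ 653.7 -132.3] ang 0.8 cost 282 2874
wrist coil part [ 476.5 -332.7] [27.8 28.9] 80.9 | pad [ 476.8 -333.3] ang -8.5 cost 279 2100
wrist spa part [673.  138.5] [ 45.7 105.2] 84.5 | pad [675.2 139.9] ang -5.5 cost 507 1932
wrist cart part [451.  333.7] [22.3 24.7] 89.9 | pad [452.1 336.8] ang -0.5 cost 228 1920
to
[... 944 characters left out ...]
106.4] 84.7 | pad [673.5 141.4] ang -5.5 cost 23 464
top3 cart part [450.3 334.2] [21.7 23.8] 1.4 | pad [450.9 336.8] ang 3.4 cost 41 499
vspa [122 106  45  52  75  96 101 122 165 123 155 173 173 196 195 197 198 195
 195 142 116 124] [ 88  89  87  91  45  78 120 125 128 203 198 198 197 202 207 195 188  49
 138 139  96 101]
vcart [123 121 126 126 121 119 122 128 121  46  46  45  51  81  80  93 162 160
 165  93 143 165] [132 130 137  92  43  68 159 161 160  81  86  80 112 162 161 134  44  52
  48 139  83 114]
vcoil [132 131 130 127 129 128 129 143  71  53  49  47  91  82  90 177 179 155
  42  54  50  49] [144 143  56  48  48 177 182  50  47  49  30  37  33  43 109 106  39  92
  90  94  90  87]
```

Residuals (pad minus part), averaged over both cameras, in mm: throttle about (1.4,-0.2), coil (0,-1.5), spacer (2.4,1.6), cartridge (0.9,3.0). There's plenty of time left, so I'll nudge the spacer and cartridge onto centre.

```bash
python3 - <<'E'
from act import *
def snap(n):
    c=calibration("wrist");p,d=camera("wrist");cv2.imwrite(f"pics/{n}.png",p);np.save(f"pics/{n}.npy",d);np.savez(f"pics/{n}c.npz",**c);return p
def fix(n,x,y,deg,z,dx,dy):
    q=quat(np.pi+deg*D)
    env.reach([x,y,.2],q); env.movel([x,y,z+.0007],velocity=.12); env.grip(.03,50)
    s=env.get_state(); print(n,"open",s['opening'])
    if s['opening']<.04: raise SystemExit
    env.movel([x,y,z+.02],velocity=.06)
    place(x+dx,y+dy,deg,z,tr=z+.03)
    env.movel([x+dx,y+dy,.3],velocity=.25)
    env.reach([pd[n][0]-.042,pd[n][1],.30],quat(np.pi));env.dwell(.15);snap("v"+n)
pd=dict(spa=(.6735,.14),cart=(.4513,.3354))
env.reach([.6,0.,.35],quat(np.pi))
fix("spa",.6735,.1400,-5.5,.084,.0024,.0016)
fix("cart",.4513,.3354,0,.079,.0009,.0030)
env.reach([.5,-.45,.40],quat(np.pi))
p,d=camera("top");cv2.imwrite("pics/top3.png",p);np.save("pics/top3.npy",d)
print(env.get_state()['time'])
E
sed "s/^TH=.*/TH=66/" m4.py > m5.py; python3 m5.py
```

```text
spa open 0.04592310617194895
above [0.676  0.1418 0.0964] [-0.1 -0.1 -5.6]
hit True [0.676  0.1416 0.0857] expected z 0.084 [-1.  -0.1  4.6]
t 53.0833
cart open 0.04389087697371855
above [0.4523 0.3387 0.0915] [ 0.2 -0.4 -2.5]
hit True [0.4522 0.3384 0.0806] expected z 0.079 [-0.1 -1.2  6.6]
t 59.8083
64.075
wrist thr part [ 653.  -132.5] [81.2 45.7] 0.2 | pad [ 653.5 -132.3] ang 0.7 cost 257 2957
wrist coil part [ 476.5 -332.7] [27.8 28.9] 80.9 | pad [ 476.8 -333.3] ang -8.5 cost 258 2149
wrist spa part [674.9 140.2] [ 45.7 105.4] 84.6 | pad [675.1 139.9] ang -5.6 cost 474 2129
wrist cart part [451.4 337. ] [24.7 23.1] 0.0 | pad [452.1 336.7] ang -0.8 cost 203 1979
top3 thr part [ 651.2 -130.1] [45.1 81.5] 89.9 | pad [ 653.2 -130.6] ang -0.0 cost 52 575
top3 coil part [ 475.4 -329.2] [28.9 28.3] 81.7 | pad [ 474.5 -331.6] ang -10.7 cost 895 1384
top3 spa part [672.8 141.4] [ 47.  106.1] 84.5 | pad [673.6 141.7] ang -5.3 cost 30 513
top3 cart part [450.2 337.8] [21.7 23.8] 1.4 | pad [450.9 337.2] ang 3.2 cost 41 517
```

View pics/top3.png

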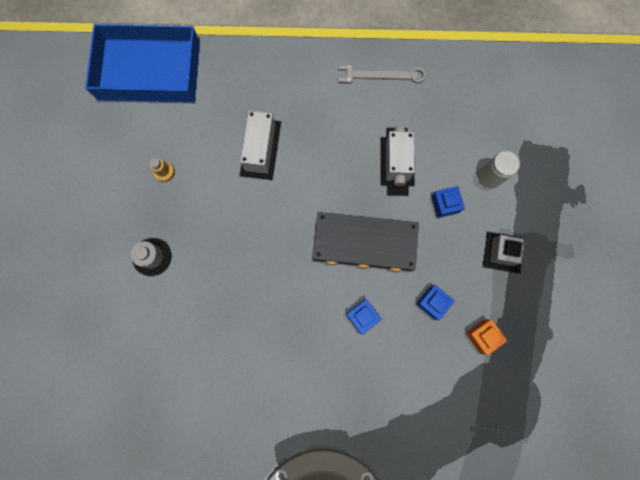

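All four parts stand on their pads (top view: 258,140; 400,153; 509,250; 147,254), centred to about 1–2 mm. The can (503,163) and fitting (160,167) haven't moved. Handing in.

Run:
```python
from cell import env,job
print(env.get_state()['time']); job.job_done()
```

```text
64.075
the job is handed in; nothing more can be done
```

I took the valve stack apart and set all four parts upright on their own pads, handing the job in at 64 s of the 118 s allowed. The order was coil, cartridge, spacer, throttle. Each was lowered slowly until contact and then released.

My first check showed the spacer and cartridge about 3 mm off centre, so I regripped and moved both. The last checks of part against pad showed:

| Part | Wrist camera offset | Top camera offset |
|---|---|---|
| Spacer | under 1 mm | under 1 mm |
| Cartridge | under 1 mm | about 1 mm |
| Throttle | about 0.5 mm | about 2 mm |
| Coil | about 0.7 mm | about 2.5 mm |

- **Where the cameras disagree:** they differ on the throttle and coil by roughly the 2 mm calibration error. The coil's top-camera fit was also poor because the arm's shadow lay on that pad, so I left both parts as placed.
- **Alignment:** angles match the pads to within about 1°, except that the shadowed top-camera fit of the coil pad read about 2.5° off.
- **Bystanders:** in the last top view the white can and brass fitting look unmoved, judged by eye.

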